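# Lay the fresh breads out on the display rack in reverse order

### The arm

A 6-joint arm with a two-finger parallel gripper is mounted at the origin on the work surface. World frame = base frame: x ahead of the robot, y to its left, z up, the work surface at z = 0. Lengths are in m, angles in rad, forces in N, time in s.
With the tool pointing down it reaches from about 0.3 to 0.775 m from the base axis. Payload 14.6 kg.
Tool frame: the origin (TCP) lies midway between the tips of the shut fingers; the grasp point (between the pads) lies 19 mm behind it; z points along the fingers, y is the line along which they close (so a half turn about z gives the same grasp; the last joint's range is limited). The gripper opens to 94 mm and grips with 3 to 60 N. Pads are 16 mm wide; open, the fingers measure 119 mm over their backs; the gripper's body (75 mm by 177 mm) begins 78 mm behind the grasp point.
Start: joints at [-1.217, 0.3, 1.521, -0, 1.321, -0.067], TCP at [0.225, -0.502, 0.205] pointing down, gripper open.
Joint ranges: [-3.03, 3.03], [-0.79, 2.21], [0.23, 2.52], [-1.04, 4.18], [0, 3.07], [-2.55, 2.55]. Speed limits (rad/s): [2.22, 2.22, 2.57, 3.14, 3.14, 3.14].

### API

Orientations are given as [roll, pitch, yaw] about the fixed x, y, z axes, in that order (R = Rz(yaw) Ry(pitch) Rx(roll)).
In Python, from station import telemetry, optics, ctrl gives the robot as it stands.
- The arm moves only by the tool carry_out, never from a script. Its argument "plan" is a list that holds one entry, the list of rows, each a list of 7 numbers: the shift along the tool's x, y, z in mm, then the turn, a rotation vector about the tool's x, y, z in rad, then the finger opening in mm, from 0 to 94. A call has 1 to 20 rows; each row shifts and turns the commanded pose from where the row before left it, along the tool's axes as they then stand; what a row does not reach is not made up. A row lasts 1/12 s, in which the tool goes at most 41.7 mm and 7.16 degrees, less where a joint would pass 70% of its speed; a pose out of reach is approached as far as the arm can. A call with a gripper value outside its range is refused whole. The fingers move at their own pace and stop on an object; "squeeze" is the grip in N (left out, the last holds). Time passes only in rows, so rows that do not move let the fingers close. It gives the time, the measured TCP pose, the force, the opening and the grip force at its end, in the units of the state.
- telemetry.get_obs(): the state, without advancing time (a new reading comes with each control period).
- optics.camera(name): name is "side" or "top"; returns a dict with "pixels" (400x640x3 uint8, red, green, blue), "intrinsics" (3x3 intrinsics, pixels), "dist_coeffs" ([k1, k2, p1, p2, k3] as OpenCV has them; the pictures are not rectified), "origin" and "rotation" of the camera in the world. Camera axes: x right, y down, z forward; pixel columns grow to the right and rows downward; lengths in m; the calibration is good to about 2 mm. A picture is of the moment at which its call begins. There is no depth.
- ctrl.hand_in(): hands the job in; it is judged then, once.
The state is a dict: "time_s": time; "qpos": joint angles; "joint_vel": joint speeds; "tau": joint torques, N m; "ee_pos": TCP position; "eef_rot": TCP orientation; "force": force on the tool from outside, world axes, zero at the start; "moment": the same for the moment, N m; "grip_width": finger opening in m; "grip_force": force on a finger pad.
Only numpy, scipy, OpenCV 4.12 (cv2) and the standard library are available. Lean on these libraries where they do the work, as an engineer would, in place of code of your own. Each camera call takes 0.05 s, during which the arm holds its last target. There are 200 camera calls.

### The job

Move the four breads from the wire cooling rack to the wooden display rack beside it, in reverse order: the bread at the left end of the cooling rack goes to the right-hand end place of the display rack, the next one to the place beside it, and so on, so that the customer across the counter sees the row as we see it now. Set each one upright in the middle of its own place, lying lengthwise along it (the round roll may face any way), and let go of all of them.

Things in the scene. Friction and masses are not known exactly. Their poses are not given: they have to be found in the camera images.
- round_roll: Crisp and stiff, does not dent. Origin at the centre of its underside, z up. Round crusty roll with a cross cut on top, 56 mm across, 47 mm high; its sides are upright between about 10 and 26 mm above its underside. 50 to 100 g.
- long_stick: Crisp and stiff, does not dent. Origin at the centre of its underside, z up. Long straight stick bread with four slanting cuts on top: 156 mm long (x), 44 mm wide (y), 44 mm high, widest 22 mm above its underside, flat foot. 75 to 155 g.
- oval_loaf: Crisp and stiff, does not dent. Origin at the centre of its underside, z up. Short plump oval loaf with one lengthwise cut on top: 108 mm long (x), 52 mm wide (y), 53 mm high, widest 26 mm above its underside, flat foot. 90 to 185 g.
- triple_roll: Crisp and stiff, does not dent. Origin at the centre of its underside, z up. Roll made of three round balls joined in a straight line, each with a pale spot on top: 122 mm long (x), 48 mm wide (y) at each ball, also at the middle ball, 44 mm high; sides upright between about 10 and 26 mm above its underside. 70 to 140 g.
- cooling_rack: Fixed steel wire rack, 180 (x) by 380 mm (y), top 30 mm above the counter. Origin at the centre of its underside. Four like baking pans lie on it in a row along y, centres at y = -138, -46, 46, 138 mm, turned as the rack is; each carries one bread at the start, within 10 mm of its middle and 0.15 rad of the rack's x axis. +y is to the robot's left. Which bread lies where changes.
- display_rack: Fixed slatted wooden rack left or right of the cooling rack, 180 (x) by 380 mm (y), slat tops 24 mm above the counter. Origin at the centre of its underside. Dark beads 3 mm high, along x, part it into four places in a row along y, 92 mm apart, centres at x = 0, y = -138, -46, 46, 138 mm. +y is to the robot's left, within 0.4 rad of the cooling rack's +y.
- pan_of_round_roll: Perforated aluminium baking pan, fixed on the cooling rack, 170 x 80 mm, sheet 3 mm thick, end lips 6 mm high; at the start the round roll lies on it, its underside 33 mm above the counter. Origin at the centre of the pan's underside, x along its length.
- pan_of_long_stick: Perforated aluminium baking pan, fixed on the cooling rack, 170 x 80 mm, sheet 3 mm thick, end lips 6 mm high; at the start the long stick lies on it, its underside 33 mm above the counter. Origin at the centre of the pan's underside, x along its length.
- pan_of_oval_loaf: Perforated aluminium baking pan, fixed on the cooling rack, 170 x 80 mm, sheet 3 mm thick, end lips 6 mm high; at the start the oval loaf lies on it, its underside 33 mm above the counter. Origin at the centre of the pan's underside, x along its length.
- pan_of_triple_roll: Perforated aluminium baking pan, fixed on the cooling rack, 170 x 80 mm, sheet 3 mm thick, end lips 6 mm high; at the start the triple roll lies on it, its underside 33 mm above the counter. Origin at the centre of the pan's underside, x along its length.
There are look-alikes about, which are no part of the job. What is shaped like the long_stick but turquoise is not meant. What is shaped like the round_roll but turquoise is not meant.

How it is judged:
By the outcome, as a careful person would: the job done as asked, in the order asked, and still so for the second after the job is handed in, with the robot touching nothing.
It also fails if it takes over 109 s, if anything falls off the work surface, if the arm or the gripper's body presses on something with over 40 N, if the wrist force passes 120 N, or if a joint passes its speed limit or range.

## Working session

There is one attempt and no reset: what is moved stays moved. The work goes in short steps, Python scripts to look and compute and a tool call to move; the robot and the scene stay as the last step left them, time stands still between calls to the robot, and variables do not carry over. Pictures are saved under pics/ and viewed, at most 14 in all, crops included, and the job is handed in when it is done.

Besides the shell and the picture viewer there is one more tool, called after "Emit:" as a command line: name --argument value ..., lists and objects as JSON in quotes. carry_out: Moves the arm, as the interface text tells. Its arguments: {"type":"object","properties":{"plan":{"type":"array","items":{"type":"array","items":{"type":"array","items":{"type":"number"}}}},"squeeze":{"type":"number"}},"required":["plan"]}

```bash
mkdir -p pics; ls; python3 - <<'E'
from station import telemetry, optics, ctrl
import cv2
o=telemetry.get_obs(); print(o['time_s'],o['ee_pos'],o['eef_rot'],o['grip_width'])
for n in('top','side'):
    c=optics.camera(n); cv2.imwrite(f'pics/{n}0.png',c['pixels'][:,:,::-1]); print(n,c['intrinsics'],c['dist_coeffs'],c['origin'],c['rotation'])
E
```

```text
pics
0.0 [ 0.22458222 -0.5017676   0.20488469] [-3.14043433e+00 -8.31545977e-05  4.20790099e-01] 0.09398745798952313
top [[506.74422917   0.         315.65556781]
 [  0.         506.74422917 207.99274933]
 [  0.           0.           1.        ]] [0.01408978 0.         0.         0.         0.        ] [ 0.42579201 -0.00376558  1.40738034] [-3.04172608 -0.01194476 -1.56257022]
side [[473.4177477    0.         316.7557303 ]
 [  0.         473.4177477  198.21156182]
 [  0.           0.           1.        ]] [-0.14116544  0.          0.          0.          0.        ] [0.03983482 0.74828412 0.78445686] [-2.24222734 -0.0048431  -2.53396216]
```

View pics/top0.png

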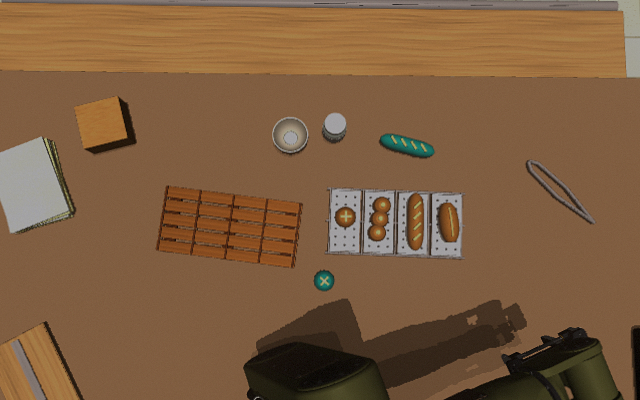

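View pics/side0.png

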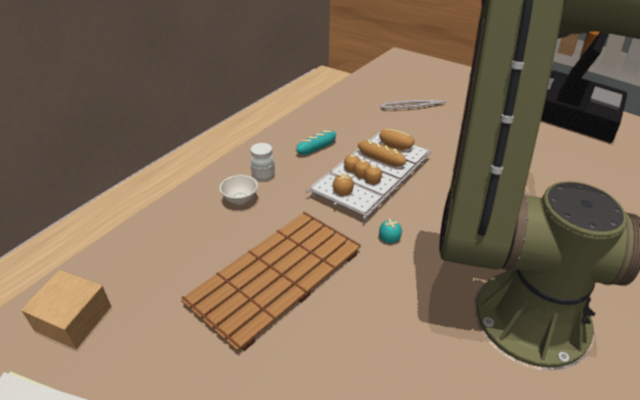

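The top view shows the four breads left to right: round (345,216), triple (379,218), stick (416,221), oval (449,222). The display rack, at left, is centred near (230,227). The turquoise stick (407,145) and turquoise roll (324,281) are look-alikes and stay put. The brown ones on the pans are the ones meant.

```bash
cat > h.py <<'E'
import numpy as np, cv2
from scipy.spatial.transform import Rotation as R
from station import telemetry, optics, ctrl
def ray(c,uv,z):
    n=cv2.undistortPoints(np.array(uv,float).reshape(-1,1,2),c['intrinsics'],np.array(c['dist_coeffs'])).reshape(-1,2)
    d=np.c_[n,np.ones(len(n))]@R.from_euler('xyz',c['rotation']).as_matrix().T
    o=np.array(c['origin']); return (o+d*((np.asarray(z)-o[2])/d[:,2])[:,None])[:,:2]
def masks(c):
    hsv=cv2.cvtColor(c['pixels'],cv2.COLOR_RGB2HSV)
    return hsv
def blob(c,m,z,roi):
    """largest blob of the mask within roi (u0,v0,u1,v1): centre, long-axis yaw, size, world"""
    k=np.zeros_like(m); u0,v0,u1,v1=roi; k[v0:v1,u0:u1]=m[v0:v1,u0:u1]
    cs,_=cv2.findContours(k,cv2.RETR_EXTERNAL,cv2.CHAIN_APPROX_NONE); q=max(cs,key=cv2.contourArea).reshape(-1,2)
    w=ray(c,q,np.full(len(q),z)); (x,y),s,a=cv2.minAreaRect((w*1000).astype(np.float32))
    if s[0]<s[1]: a+=90; s=s[::-1]
    return x,y,(a+90)%180-90,s
E
python3 - <<'E'
from h import *
c=optics.camera('top'); p=c['pixels']; hsv=masks(c)
for uv in [(250,160),(345,225),(379,218),(416,235),(449,235),(180,190),(230,205),(215,228),(372,195)]: print(uv,p[uv[1],uv[0]],hsv[uv[1],uv[0]])
cr=cv2.resize(p[175:280,150:470,::-1],None,fx=2.5,fy=2.5,interpolation=cv2.INTER_CUBIC); cv2.imwrite('pics/crop1.png',cr)
m=((hsv[...,1]>130)&(hsv[...,0]<25)).astype(np.uint8)*255
for n,z,r in [('round',.051,(330,190,361,256)),('triple',.051,(365,192,395,255)),('stick',.055,(399,188,429,257)),('oval',.059,(433,192,463,257))]:
    print(n,blob(c,m,z,r))
m2=m[170:280,150:312]; print(m2.mean())
E
```

```text
(250, 160) [128  95  63] [ 15 129 128]
(345, 225) [99 60 30] [ 13 178  99]
(379, 218) [159 160 101] [ 31  94 160]
(416, 235) [147 102  52] [ 16 165 147]
(449, 235) [135  78  32] [ 13 195 135]
(180, 190) [127  71  28] [ 13 199 127]
(230, 205) [68 37 19] [ 11 184  68]
(215, 228) [140  76  33] [ 12 195 140]
(372, 195) [163 161 163] [150   3 163]
round (539.6603393554688, -97.90657043457031, -44.673221588134766, (51.59344482421875, 51.24396896362305))
triple (535.0306396484375, -189.53041076660156, -10.426727294921875, (118.70965576171875, 45.99264144897461))
stick (529.2937622070312, -286.7646484375, -0.5791778564453125, (150.64112854003906, 40.356258392333984))
oval (526.9528198242188, -374.1766662597656, 0.5233643651008606, (101.79116821289062, 50.780025482177734))
136.3577441077441
```

View pics/crop1.png

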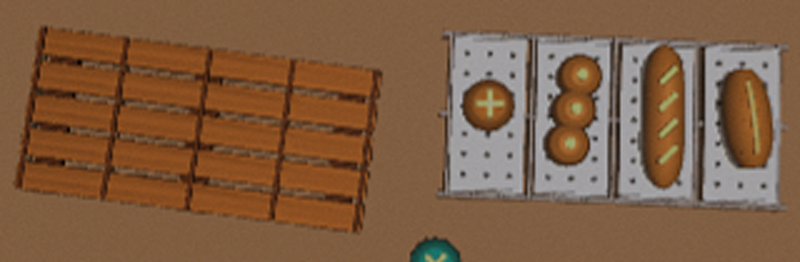

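```bash
python3 - <<'E'
from h import *
c=optics.camera('top'); hsv=masks(c)
m=((hsv[...,1]>150)&(hsv[...,0]<25)).astype(np.uint8)*255
full=np.zeros_like(m); full[175:280,150:312]=m[175:280,150:312]; full=cv2.morphologyEx(full,cv2.MORPH_CLOSE,np.ones((5,5)))
print('disp',blob(c,full,.025,(150,175,312,280)))
P=lambda q:ray(c,np.array(q)/2.5+[150,175]-.3,np.full(len(q),.026))*1000
q=P([(125,38),(105,200),(210,50),(190,212),(294,62),(273,218),(42,27),(380,70),(360,232),(18,188)])
for i in (0,2,4): print('bead',q[i:i+2].mean(0), np.degrees(np.arctan2(*(q[i]-q[i+1])[::-1])))
print('corners',q[6:],q[6:].mean(0))
M=((hsv[...,1]>100)).astype(np.uint8)*255
for n,z,r in [('round',.051,(330,190,361,256)),('triple',.051,(365,192,395,255)),('stick',.055,(399,188,429,257)),('oval',.059,(433,192,463,257))]:
    k=np.zeros_like(M);k[r[1]:r[3],r[0]:r[2]]=M[r[1]:r[3],r[0]:r[2]]
    _,lab,st,_=cv2.connectedComponentsWithStats(k); b=1+st[1:,4].argmax()
    v,u=np.nonzero(lab==b); w=ray(c,np.c_[u,v],np.full(len(u),z))*1000
    mu,ev=cv2.PCACompute(w,None); print(n,mu,np.degrees(np.arctan2(ev[0,1],ev[0,0])),np.ptp(w,0))
o=telemetry.get_obs();print(o['ee_pos'],o['eef_rot'],R.from_euler('xyz',o['eef_rot']).as_matrix().round(3))
E
```

```text
disp (512.393798828125, 215.7193603515625, 83.18263244628906, (379.4692077636719, 178.61920166015625))
bead [522.71157997 307.03400317] -5.179781245393282
bead [510.44027652 214.42270179] -5.57461854604101
bead [501.38462156 123.44228222] -6.59117108713406
corners [[622.4098142  389.91978646]
 [578.57019594  19.25654767]
 [401.96022431  38.95461655]
 [446.45235887 409.10902953]] [512.34814833 214.30999505]
round [[539.00488074 -97.58566683]] 104.55321549340695 [53.96838552 53.78929024]
triple [[ 534.26883781 -189.13478811]] -10.581934913713884 [116.17978295  59.52876254]
stick [[ 528.90913554 -286.16717706]] -1.2901522186157481 [150.55012199  43.59033782]
oval [[ 526.70616231 -374.05846154]] 6.281122274332767 [101.90981006  53.37117894]
[ 0.22461935 -0.50189733  0.20511887] [-3.14094712e+00 -5.90724205e-05  4.20771342e-01] [[ 0.913  0.408 -0.   ]
 [ 0.408 -0.913  0.001]
 [ 0.    -0.001 -1.   ]]
```

```bash
cat >> h.py <<'E'
def go(x,y,z,yaw):
    "from the measured pose: turn about tool z (rad), then shift along the turned tool axes (mm)"
    o=telemetry.get_obs(); p=np.array(o['ee_pos'])*1000; T=R.from_euler('xyz',[np.pi,0,np.radians(yaw)])
    C=R.from_euler('xyz',o['eef_rot'])
    print('t',round(o['time_s'],2),'turn',(C.inv()*T).as_rotvec().round(3),'shift',T.inv().apply(np.array([x,y,z])-p).round(1),'w',round(o['grip_width']*1000,1),'F',np.round(o['force'],1))
E
python3 -c "
from h import *
go(539,-98,120,-1.5)"
```

```text
t 0.2 turn [-0.001  0.     0.447] shift [ 303.7 -412.    85.1] w 94.0 F [ 0.2 -0.   0.5]
```

Emit:
carry_out --plan '[[[0,0,0,0,0,0.09,80],[0,0,0,0,0,0.09,80],[0,0,0,0,0,0.09,80],[0,0,0,0,0,0.09,80],[0,0,0,0,0,0.087,80],[22,-29.5,0,0,0,0,80],[22,-29.5,0,0,0,0,80],[22,-29.5,6,0,0,0,80],[22,-29.5,6,0,0,0,80],[22,-29.5,6,0,0,0,80],[22,-29.5,6,0,0,0,80],[22,-29.5,6,0,0,0,80],[22,-29.5,6,0,0,0,80],[22,-29.5,6,0,0,0,80],[22,-29.5,6,0,0,0,80],[22,-29.5,6,0,0,0,80],[22,-29.5,6,0,0,0,80],[22,-29.5,6,0,0,0,80],[17.7,-28.5,6,0,0,0,80],[0,0,0,0,0,0,80]]]'

```text
time_s: 1.87
ee_pos: [0.5406, -0.0938, 0.132]
eef_rot: [-3.141, 0.001, -0.022]
force: [-0.3, -0.2, -0.1]
grip_width: 0.08
grip_force: 0.0
```

```bash
python3 -c "
from h import *
go(539,-98,38,-1.5)"
```

```text
t 1.87 turn [-0.001  0.001  0.004] shift [-1.5  4.2 94. ] w 80.0 F [-0.3 -0.2 -0.1]
```

Emit:
carry_out --plan '[[[-1.5,4,15,0,0,0.004,80],[0,0,15,0,0,0,80],[0,0,15,0,0,0,80],[0,0,0,0,0,0,80],[0,0,0,0,0,0,80]]]'

```text
time_s: 2.28
ee_pos: [0.5371, -0.1023, 0.0883]
eef_rot: [-3.141, 0.001, -0.03]
force: [-0.4, 0.7, 0.7]
grip_width: 0.0801
grip_force: 0.0
```

```bash
python3 -c "
from h import *
go(539,-98,38,-1.5)
c=optics.camera('top')['pixels'];s=optics.camera('side')['pixels']
f=lambda a:cv2.resize(a,(400,300),interpolation=cv2.INTER_CUBIC)
cv2.imwrite('pics/a.png',np.hstack([f(c[170:260,300:420]),f(s[120:225,290:430])])[:,:,::-1])"
```

```text
t 2.28 turn [-0.     0.001 -0.004] shift [ 1.8 -4.3 50.3] w 80.1 F [-0.4  0.7  0.7]
```

View pics/a.png

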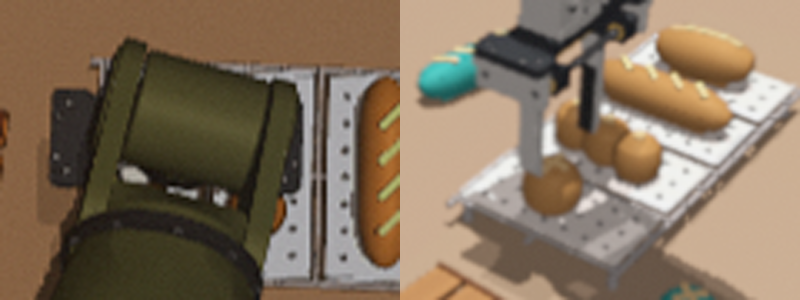

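The side view shows the fingers straddling the round roll (550,185 in the crop). The earlier offset was only settling, so I undo my correction and go down.

Emit:
carry_out --plan '[[[1.8,-4.2,5,0,0,-0.004,80],[0,0,10,0,0,0,80],[0,0,10,0,0,0,80],[0,0,10,0,0,0,80],[0,0,10,0,0,0,80],[0,0,5,0,0,0,80],[0,0,0,0,0,0,80],[0,0,0,0,0,0,80],[0,0,0,0,0,0,80]]]'

```text
time_s: 3.13
ee_pos: [0.5396, -0.098, 0.0388]
eef_rot: [3.141, -0.001, -0.026]
force: [-0.9, 0.7, 0.3]
grip_width: 0.08
grip_force: 0.0
```

Emit:
carry_out --plan '[[[0,0,0,0,0,0,60],[0,0,0,0,0,0,50],[0,0,0,0,0,0,45],[0,0,0,0,0,0,45],[0,0,0,0,0,0,45],[0,0,0,0,0,0,45],[0,0,0,0,0,0,45],[0,0,0,0,0,0,45]]]' --squeeze 15

```text
time_s: 3.8
ee_pos: [0.5395, -0.0979, 0.0387]
eef_rot: [3.142, -0.0, -0.026]
force: [-0.5, 0.9, 3.4]
grip_width: 0.0553
grip_force: 15.0
```

```bash
python3 -c "
from h import *
go(495.7,78,130,-6.8)"
```

```text
t 3.8 turn [ 0.    -0.     0.092] shift [ -64.3 -169.5  -91.3] w 55.3 F [-0.5  0.9  3.4]
```

Emit:
carry_out --plan '[[[0,0,-8,0,0,0,45],[0,0,-17,0,0,0,45],[0,0,-17,0,0,0,45],[0,0,-17,0,0,0,45],[0,0,-17,0,0,0.046,45],[0,0,-15,0,0,0.046,45],[-4,-9.5,0,0,0,0,45],[-8,-20,0,0,0,0,45],[-8,-20,0,0,0,0,45],[-8,-20,0,0,0,0,45],[-8,-20,0,0,0,0,45],[-8,-20,0,0,0,0,45],[-8,-20,0,0,0,0,45],[-8,-20,0,0,0,0,45],[-4.3,-20,0,0,0,0,45],[0,0,0,0,0,0,45],[0,0,0,0,0,0,45],[0,0,0,0,0,0,45],[0,0,0,0,0,0,45],[0,0,0,0,0,0,45]]]'

```text
time_s: 5.47
ee_pos: [0.4955, 0.0773, 0.1292]
eef_rot: [3.141, 0.0, -0.119]
force: [-0.1, -0.1, -1.3]
grip_width: 0.055
grip_force: 15.0
```

```bash
python3 -c "
from h import *
go(495.7,78,30.5,-6.8)
c=optics.camera('top')['pixels'];s=optics.camera('side')['pixels']
f=lambda a:cv2.resize(a,(400,300),interpolation=cv2.INTER_CUBIC)
cv2.imwrite('pics/b.png',np.hstack([f(c[180:285,160:310]),f(s[190:350,180:390])])[:,:,::-1])"
```

```text
t 5.47 turn [ 0.  0. -0.] shift [ 0.1 -0.7 98.7] w 55.0 F [-0.1 -0.1 -1.3]
```

View pics/b.png

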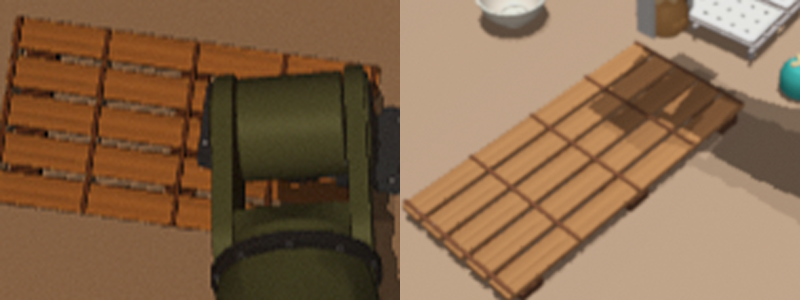

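The roll is held above the right-hand place (the rack fills the side crop, the roll sits at 670,20 in it). Lowering.

Emit:
carry_out --plan '[[[0,-0.7,10,0,0,0,45],[0,0,18,0,0,0,45],[0,0,18,0,0,0,45],[0,0,18,0,0,0,45],[0,0,15,0,0,0,45],[0,0,8,0,0,0,45],[0,0,5,0,0,0,45],[0,0,4,0,0,0,45],[0,0,2.5,0,0,0,45],[0,0,0,0,0,0,45],[0,0,0,0,0,0,45],[0,0,0,0,0,0,45]]]'

```text
time_s: 6.57
ee_pos: [0.4959, 0.0787, 0.0315]
eef_rot: [-3.141, -0.001, -0.118]
force: [0.0, 0.7, -0.5]
grip_width: 0.0552
grip_force: 15.0
```

Emit:
carry_out --plan '[[[0,0,0,0,0,0,58],[0,0,0,0,0,0,63],[0,0,0,0,0,0,70],[0,0,0,0,0,0,75],[0,0,-5,0,0,0,75],[0,0,-12,0,0,0,75],[0,0,-20,0,0,0,75],[0,0,-25,0,0,0,75],[0,0,-25,0,0,0,75],[0,0,-25,0,0,0,75],[0,0,-10,0,0,0,75],[0,0,0,0,0,0,75]]]'

```text
time_s: 7.57
ee_pos: [0.4965, 0.0788, 0.1552]
eef_rot: [-3.141, -0.004, -0.118]
force: [-0.1, -0.3, -0.0]
grip_width: 0.0749
grip_force: 0.0
```

```bash
python3 -c "
from h import *
go(534.5,-189.2,90,-10.5)"
```

```text
t 7.57 turn [-0.001 -0.004  0.065] shift [ 86.2 256.6  65.2] w 74.9 F [-0.1 -0.3 -0. ]
```

Emit:
carry_out --plan '[[[4.2,12.6,0,0,0,0.065,74],[8,24,0,0,0,0,74],[8,24,0,0,0,0,74],[8,24,0,0,0,0,74],[8,24,0,0,0,0,74],[8,24,0,0,0,0,74],[8,24,0,0,0,0,74],[8,24,0,0,0,0,74],[8,24,0,0,0,0,74],[8,24,5,0,0,0,74],[8,24,10,0,0,0,74],[4,8,15,0,0,0,74],[-2,-4,15,0,0,0,74],[0,0,15,0,0,0,74],[0,0,5,0,0,0,74],[0,0,0,0,0,0,74],[0,0,0,0,0,0,74],[0,0,0,0,0,0,74]]]'

```text
time_s: 9.07
ee_pos: [0.5348, -0.1892, 0.0885]
eef_rot: [3.141, -0.001, -0.183]
force: [-0.1, 0.6, 0.1]
grip_width: 0.0738
grip_force: 0.0
```

```bash
python3 -c "
from h import *
go(534.5,-189.2,38,-10.5)
c=optics.camera('top')['pixels'];s=optics.camera('side')['pixels']
f=lambda a:cv2.resize(a,(400,300),interpolation=cv2.INTER_CUBIC)
cv2.imwrite('pics/c.png',np.hstack([f(c[180:285,160:310]),f(s[120:225,290:430])])[:,:,::-1])"
```

```text
t 9.07 turn [ 0.    -0.001  0.   ] shift [-0.3  0.  50.5] w 73.8 F [-0.1  0.6  0.1]
```

View pics/c.png

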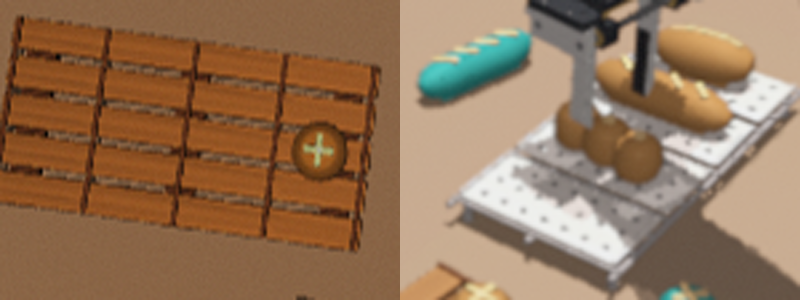

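The round roll stands at (318,151) in the crop, centred in the right-hand place (about 321,154). The fingers straddle the triple roll's middle ball.

Emit:
carry_out --plan '[[[0,0,8,0,0,0,74],[0,0,12,0,0,0,74],[0,0,12,0,0,0,74],[0,0,10,0,0,0,74],[0,0,6,0,0,0,74],[0,0,2,0,0,0,74],[0,0,0,0,0,0,74],[0,0,0,0,0,0,74]]]'

```text
time_s: 9.83
ee_pos: [0.5346, -0.1893, 0.0381]
eef_rot: [3.142, -0.0, -0.183]
force: [0.7, -1.0, -0.1]
grip_width: 0.0739
grip_force: 0.0
```

Emit:
carry_out --plan '[[[0,0,0,0,0,0,56],[0,0,0,0,0,0,46],[0,0,0,0,0,0,38],[0,0,0,0,0,0,38],[0,0,0,0,0,0,38],[0,0,0,0,0,0,38],[0,0,0,0,0,0,38],[0,0,0,0,0,0,38]]]' --squeeze 20

```text
time_s: 10.5
ee_pos: [0.5346, -0.1892, 0.0382]
eef_rot: [3.142, -0.0, -0.183]
force: [-0.4, 0.7, 4.3]
grip_width: 0.0482
grip_force: 20.0
```

```bash
python3 -c "
from h import *
go(506.6,169.3,150,-6.8)"
```

```text
t 10.5 turn [ 0.    -0.    -0.064] shift [ -70.2 -352.7 -111.8] w 48.2 F [-0.4  0.7  4.3]
```

Emit:
carry_out --plan '[[[0,0,-8,0,0,0,38],[0,0,-20,0,0,0,38],[0,0,-22,0,0,0,38],[0,0,-22,0,0,0,38],[0,0,-22,0,0,-0.032,38],[0,0,-18,0,0,-0.032,38],[-2,-10,0,0,0,0,38],[-4,-20,0,0,0,0,38],[-6,-29,0,0,0,0,38],[-6,-30,0,0,0,0,38],[-6,-30,0,0,0,0,38],[-6,-30,0,0,0,0,38],[-6,-30,0,0,0,0,38],[-6,-30,0,0,0,0,38],[-6,-30,0,0,0,0,38],[-6,-30,0,0,0,0,38],[-6,-30,0,0,0,0,38],[-6,-30,0,0,0,0,38],[-3,-15,0,0,0,0,38],[-1,-9,0,0,0,0,38]]]'

```text
time_s: 12.17
ee_pos: [0.5057, 0.1718, 0.1489]
eef_rot: [3.141, 0.001, -0.118]
force: [0.6, 0.1, -1.4]
grip_width: 0.0482
grip_force: 20.0
```

Emit:
carry_out --plan '[[[0,0,10,0,0,0,38],[0,0,18,0,0,0,38],[0,0,20,0,0,0,38],[0,0,15,0,0,0,38],[0,0,5,0,0,0,38],[0,0,0,0,0,0,38],[0,0,0,0,0,0,38],[0,0,0,0,0,0,38]]]'

```text
time_s: 12.83
ee_pos: [0.5074, 0.1694, 0.0827]
eef_rot: [-3.141, -0.001, -0.12]
force: [0.3, 0.6, -0.4]
grip_width: 0.048
grip_force: 20.0
```

```bash
python3 -c "
from h import *
go(506.6,169.3,30,-6.8)"
```

```text
t 12.83 turn [-0.    -0.001 -0.001] shift [-0.8  0.2 52.7] w 48.0 F [ 0.3  0.6 -0.4]
```

Emit:
carry_out --plan '[[[-0.8,0,10,0,0,0,38],[0,0,16,0,0,0,38],[0,0,12,0,0,0,38],[0,0,7,0,0,0,38],[0,0,5,0,0,0,38],[0,0,2.7,0,0,0,38],[0,0,0.5,0,0,0,38],[0,0,0,0,0,0,38],[0,0,0,0,0,0,38]]]'

```text
time_s: 13.58
ee_pos: [0.5064, 0.1698, 0.029]
eef_rot: [-3.141, -0.001, -0.119]
force: [-0.1, -0.4, -1.6]
grip_width: 0.0482
grip_force: 20.0
```

Emit:
carry_out --plan '[[[0,0,0,0,0,0,50],[0,0,0,0,0,0,55],[0,0,0,0,0,0,62],[0,0,0,0,0,0,68],[0,0,-5,0,0,0,68],[0,0,-12,0,0,0,68],[0,0,-20,0,0,0,68],[0,0,-25,0,0,0,68],[0,0,-25,0,0,0,68],[0,0,-25,0,0,0,68],[0,0,-10,0,0,0,68],[0,0,0,0,0,0,68]]]'

```text
time_s: 14.58
ee_pos: [0.5072, 0.17, 0.1536]
eef_rot: [-3.14, -0.005, -0.119]
force: [0.6, -0.4, -0.5]
grip_width: 0.0679
grip_force: 0.0
```

```bash
python3 -c "
from h import *
go(529,-286.4,90,-1)"
```

```text
t 14.58 turn [-0.002 -0.005 -0.102] shift [ 29.8 455.9  63.6] w 67.9 F [ 0.6 -0.4 -0.5]
```

Emit:
carry_out --plan '[[[0,0,0,0,0,-0.102,72],[0,10,0,0,0,0,72],[2,22,0,0,0,0,72],[2,30,0,0,0,0,72],[2,30,0,0,0,0,72],[2,30,0,0,0,0,72],[2,30,0,0,0,0,72],[2,30,0,0,0,0,72],[2,30,0,0,0,0,72],[2,30,0,0,0,0,72],[2,30,0,0,0,0,72],[2,30,0,0,0,0,72],[2,30,0,0,0,0,72],[2,30,0,0,0,0,72],[2,30,0,0,0,0,72],[2,30,0,0,0,0,72],[2,22,0,0,0,0,72],[0,12,0,0,0,0,72],[0,0,5,0,0,0,72],[0,0,10,0,0,0,72]]]'

```text
time_s: 16.25
ee_pos: [0.5281, -0.2866, 0.1353]
eef_rot: [3.142, -0.0, -0.019]
force: [-0.3, -0.3, -0.0]
grip_width: 0.0724
grip_force: 0.0
```

Emit:
carry_out --plan '[[[0,0,18,0,0,0,72],[0,0,18,0,0,0,72],[0,0,10,0,0,0,72],[0,0,3,0,0,0,72],[0,0,0,0,0,0,72],[0,0,0,0,0,0,72],[0,0,0,0,0,0,72]]]'

```text
time_s: 16.83
ee_pos: [0.5287, -0.2867, 0.0877]
eef_rot: [3.141, -0.001, -0.017]
force: [0.1, -0.2, 0.3]
grip_width: 0.0719
grip_force: 0.0
```

```bash
python3 -c "
from h import *
go(529,-286.4,37,-1)
c=optics.camera('top')['pixels'];s=optics.camera('side')['pixels']
f=lambda a:cv2.resize(a,(400,300),interpolation=cv2.INTER_CUBIC)
cv2.imwrite('pics/d.png',np.hstack([f(c[180:285,160:310]),f(s[120:225,310:450])])[:,:,::-1])"
```

```text
t 16.83 turn [ 0.001 -0.001  0.   ] shift [ 0.2 -0.3 50.7] w 71.9 F [ 0.1 -0.2  0.3]
```

View pics/d.png

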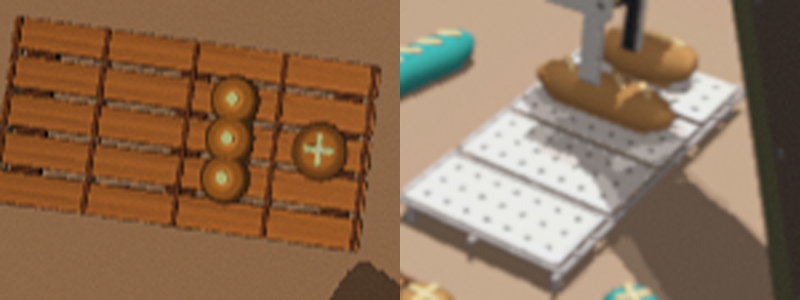

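The triple roll sits at (229,140) in the crop, centred and along its place. The fingers straddle the brown stick.

Emit:
carry_out --plan '[[[0,0,8,0,0,0,72],[0,0,12,0,0,0,72],[0,0,12,0,0,0,72],[0,0,10,0,0,0,72],[0,0,6,0,0,0,72],[0,0,2,0,0,0,72],[0,0,0,0,0,0,72],[0,0,0,0,0,0,72]]]'

```text
time_s: 17.6
ee_pos: [0.5284, -0.2868, 0.0369]
eef_rot: [3.141, -0.0, -0.017]
force: [-0.4, -0.7, -0.5]
grip_width: 0.0722
grip_force: 0.0
```

Emit:
carry_out --plan '[[[0,0,0,0,0,0,54],[0,0,0,0,0,0,44],[0,0,0,0,0,0,34],[0,0,0,0,0,0,34],[0,0,0,0,0,0,34],[0,0,0,0,0,0,34],[0,0,0,0,0,0,34],[0,0,0,0,0,0,34]]]' --squeeze 25

```text
time_s: 18.27
ee_pos: [0.5284, -0.2868, 0.0369]
eef_rot: [3.142, -0.0, -0.017]
force: [-0.2, 0.5, 1.3]
grip_width: 0.044
grip_force: 25.0
```

```bash
python3 -c "
from h import *
go(517.4,260.7,160,-6.8)"
```

```text
t 18.27 turn [ 0.    -0.     0.101] shift [ -75.7 -542.3 -123.1] w 44.0 F [-0.2  0.5  1.3]
```

Emit:
carry_out --plan '[[[0,0,-8,0,0,0,34],[0,0,-20,0,0,0,34],[0,0,-25,0,0,0,34],[0,0,-25,0,0,0,34],[0,0,-25,0,0,0.05,34],[0,0,-20,0,0,0.05,34],[-2,-10,0,0,0,0,34],[-4,-20,0,0,0,0,34],[-4,-30,0,0,0,0,34],[-4,-30,0,0,0,0,34],[-4,-30,0,0,0,0,34],[-4,-30,0,0,0,0,34],[-4,-30,0,0,0,0,34],[-4,-30,0,0,0,0,34],[-4,-30,0,0,0,0,34],[-4,-30,0,0,0,0,34],[-4,-30,0,0,0,0,34],[-4,-30,0,0,0,0,34],[-4,-30,0,0,0,0,34],[-4,-30,0,0,0,0,34]]]'

```text
time_s: 19.93
ee_pos: [0.5192, 0.1087, 0.159]
eef_rot: [3.141, 0.001, -0.116]
force: [0.3, -0.5, -0.7]
grip_width: 0.044
grip_force: 25.0
```

Emit:
carry_out --plan '[[[-4,-30,0,0,0,0,34],[-4,-30,0,0,0,0,34],[-4,-30,0,0,0,0,34],[-4,-30,0,0,0,0,34],[-4,-20,0,0,0,0,34],[-2,-12,0,0,0,0,34],[0,0,0,0,0,0,34],[0,0,10,0,0,0,34],[0,0,18,0,0,0,34],[0,0,20,0,0,0,34],[0,0,15,0,0,0,34],[0,0,10,0,0,0,34],[0,0,3,0,0,0,34],[0,0,0,0,0,0,34],[0,0,0,0,0,0,34],[0,0,0,0,0,0,34]]]'

```text
time_s: 21.27
ee_pos: [0.5167, 0.2604, 0.0847]
eef_rot: [-3.141, -0.001, -0.117]
force: [0.6, 0.6, -1.0]
grip_width: 0.044
grip_force: 25.0
```

```bash
python3 -c "
from h import *
go(517.4,260.7,29,-6.8)"
```

```text
t 21.27 turn [-0.001 -0.001  0.001] shift [ 0.7 -0.4 55.7] w 44.0 F [ 0.6  0.6 -1. ]
```

Emit:
carry_out --plan '[[[0.6,-0.4,10,0,0,0,34],[0,0,16,0,0,0,34],[0,0,14,0,0,0,34],[0,0,7,0,0,0,34],[0,0,5,0,0,0,34],[0,0,3,0,0,0,34],[0,0,1,0,0,0,34],[0,0,0,0,0,0,34],[0,0,0,0,0,0,34]]]'

```text
time_s: 22.02
ee_pos: [0.5171, 0.2609, 0.0283]
eef_rot: [-3.141, -0.001, -0.117]
force: [0.3, 0.7, -0.2]
grip_width: 0.0443
grip_force: 25.0
```

Emit:
carry_out --plan '[[[0,0,0,0,0,0,46],[0,0,0,0,0,0,51],[0,0,0,0,0,0,58],[0,0,0,0,0,0,66],[0,0,-5,0,0,0,66],[0,0,-12,0,0,0,66],[0,0,-20,0,0,0,66],[0,0,-25,0,0,0,66],[0,0,-25,0,0,0,66],[0,0,-25,0,0,0,66],[0,0,-15,0,0,0,66],[0,0,0,0,0,0,66]]]'

```text
time_s: 23.02
ee_pos: [0.5182, 0.2614, 0.1595]
eef_rot: [-3.138, -0.006, -0.117]
force: [-0.4, 0.4, -0.1]
grip_width: 0.066
grip_force: 0.0
```

```bash
python3 -c "
from h import *
go(527,-374,95,6.3)"
```

```text
t 23.02 turn [-0.003 -0.006 -0.227] shift [-60.9 632.5  64.5] w 66.0 F [-0.4  0.4 -0.1]
```

Emit:
carry_out --plan '[[[0,0,0,0,0,-0.076,78],[0,0,0,0,0,-0.076,78],[0,0,0,0,0,-0.075,78],[-2,12,0,0,0,0,78],[-2,22,0,0,0,0,78],[-3,30,0,0,0,0,78],[-3,30,0,0,0,0,78],[-3,30,0,0,0,0,78],[-3,30,0,0,0,0,78],[-3,30,0,0,0,0,78],[-3,30,0,0,0,0,78],[-3,30,0,0,0,0,78],[-3,30,0,0,0,0,78],[-3,30,0,0,0,0,78],[-3,30,0,0,0,0,78],[-3,30,0,0,0,0,78],[-3,30,0,0,0,0,78],[-3,30,0,0,0,0,78],[-3,30,0,0,0,0,78],[-3,30,0,0,0,0,78]]]'

```text
time_s: 24.68
ee_pos: [0.5201, -0.2277, 0.1545]
eef_rot: [-3.141, 0.0, 0.107]
force: [0.7, 0.2, 0.2]
grip_width: 0.0782
grip_force: 0.0
```

Emit:
carry_out --plan '[[[-3,30,0,0,0,0,78],[-3,30,0,0,0,0,78],[-3,30,0,0,0,0,78],[-3,30,0,0,0,0,78],[0,18,0,0,0,0,78],[0,10,0,0,0,0,78],[0,0,10,0,0,0,78],[0,0,18,0,0,0,78],[0,0,18,0,0,0,78],[0,0,15,0,0,0,78],[0,0,3,0,0,0,78],[0,0,0,0,0,0,78],[0,0,0,0,0,0,78],[0,0,0,0,0,0,78]]]'

```text
time_s: 25.85
ee_pos: [0.5259, -0.374, 0.0919]
eef_rot: [3.14, -0.001, 0.11]
force: [-0.3, 0.4, -0.2]
grip_width: 0.0782
grip_force: 0.0
```

```bash
python3 -c "
from h import *
go(527,-374,40,6.3)
c=optics.camera('top')['pixels'];s=optics.camera('side')['pixels']
f=lambda a:cv2.resize(a,(400,300),interpolation=cv2.INTER_CUBIC)
cv2.imwrite('pics/e.png',np.hstack([f(c[180:285,160:310]),f(s[110:200,330:450])])[:,:,::-1])"
```

```text
t 25.85 turn [ 0.001 -0.001 -0.   ] shift [ 1.1  0.1 51.9] w 78.2 F [-0.3  0.4 -0.2]
```

View pics/e.png

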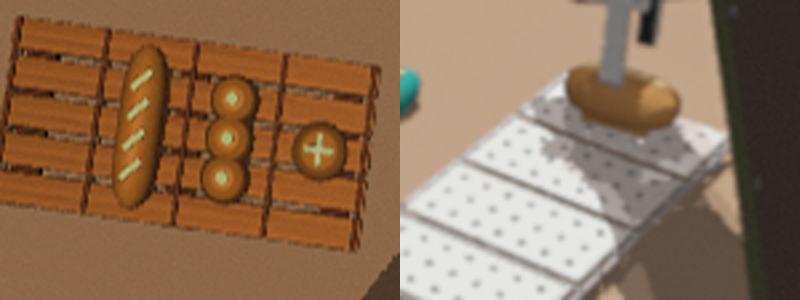

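The stick lies at (140,125) in the crop, centred in its place (about 141,128). The fingers straddle the oval loaf.

Emit:
carry_out --plan '[[[1,0,8,0,0,0,78],[0,0,12,0,0,0,78],[0,0,12,0,0,0,78],[0,0,12,0,0,0,78],[0,0,6,0,0,0,78],[0,0,2,0,0,0,78],[0,0,0,0,0,0,78],[0,0,0,0,0,0,78]]]'

```text
time_s: 26.62
ee_pos: [0.5266, -0.3741, 0.039]
eef_rot: [3.141, -0.0, 0.11]
force: [-0.0, -0.4, 0.3]
grip_width: 0.0778
grip_force: 0.0
```

Emit:
carry_out --plan '[[[0,0,0,0,0,0,62],[0,0,0,0,0,0,52],[0,0,0,0,0,0,42],[0,0,0,0,0,0,42],[0,0,0,0,0,0,42],[0,0,0,0,0,0,42],[0,0,0,0,0,0,42],[0,0,0,0,0,0,42]]]' --squeeze 25

```text
time_s: 27.28
ee_pos: [0.5265, -0.374, 0.039]
eef_rot: [3.141, -0.0, 0.11]
force: [0.3, 0.9, 2.2]
grip_width: 0.0521
grip_force: 25.0
```

```bash
python3 -c "
from h import *
go(528.3,352,165,-6.8)"
```

```text
t 27.28 turn [ 0.    -0.     0.228] shift [ -84.2 -721.2 -126. ] w 52.1 F [0.3 0.9 2.2]
```

Emit:
carry_out --plan '[[[0,0,-8,0,0,0,42],[0,0,-20,0,0,0,42],[0,0,-25,0,0,0,42],[0,0,-25,0,0,0.076,42],[0,0,-25,0,0,0.076,42],[0,0,-23,0,0,0.076,42],[0,-12,0,0,0,0,42],[-3.5,-20,0,0,0,0,42],[-3.5,-30,0,0,0,0,42],[-3.5,-30,0,0,0,0,42],[-3.5,-30,0,0,0,0,42],[-3.5,-30,0,0,0,0,42],[-3.5,-30,0,0,0,0,42],[-3.5,-30,0,0,0,0,42],[-3.5,-30,0,0,0,0,42],[-3.5,-30,0,0,0,0,42],[-3.5,-30,0,0,0,0,42],[-3.5,-30,0,0,0,0,42],[-3.5,-30,0,0,0,0,42],[-3.5,-30,0,0,0,0,42]]]'

```text
time_s: 28.95
ee_pos: [0.5266, 0.0225, 0.1641]
eef_rot: [3.142, 0.001, -0.116]
force: [0.7, 0.8, -0.6]
grip_width: 0.0523
grip_force: 25.0
```

Emit:
carry_out --plan '[[[-3.5,-30,0,0,0,0,42],[-3.5,-30,0,0,0,0,42],[-3.5,-30,0,0,0,0,42],[-3.5,-30,0,0,0,0,42],[-3.5,-30,0,0,0,0,42],[-3.5,-30,0,0,0,0,42],[-3.5,-30,0,0,0,0,42],[-3.5,-30,0,0,0,0,42],[-3.5,-30,0,0,0,0,42],[-3.5,-30,0,0,0,0,42],[-3.5,-19,0,0,0,0,42],[0,-10,0,0,0,0,42],[0,0,10,0,0,0,42],[0,0,18,0,0,0,42],[0,0,20,0,0,0,42],[0,0,18,0,0,0,42],[0,0,10,0,0,0,42],[0,0,0,0,0,0,42],[0,0,0,0,0,0,42],[0,0,0,0,0,0,42]]]'

```text
time_s: 30.62
ee_pos: [0.5286, 0.3517, 0.0899]
eef_rot: [-3.141, -0.001, -0.118]
force: [-0.9, 0.2, -0.1]
grip_width: 0.0524
grip_force: 25.0
```

```bash
python3 -c "
from h import *
go(528.3,352,30.8,-6.8)"
```

```text
t 30.62 turn [-0.001 -0.001  0.   ] shift [-0.3 -0.3 59.1] w 52.4 F [-0.9  0.2 -0.1]
```

Emit:
carry_out --plan '[[[0,0,10,0,0,0,42],[0,0,16,0,0,0,42],[0,0,14,0,0,0,42],[0,0,9,0,0,0,42],[0,0,5,0,0,0,42],[0,0,4,0,0,0,42],[0,0,1.2,0,0,0,42],[0,0,0,0,0,0,42],[0,0,0,0,0,0,42],[0,0,0,0,0,0,42]]]'

```text
time_s: 31.45
ee_pos: [0.5283, 0.352, 0.03]
eef_rot: [-3.141, -0.001, -0.118]
force: [0.8, -0.3, -0.2]
grip_width: 0.052
grip_force: 25.0
```

Emit:
carry_out --plan '[[[0,0,0,0,0,0,55],[0,0,0,0,0,0,60],[0,0,0,0,0,0,67],[0,0,0,0,0,0,74],[0,0,-5,0,0,0,74],[0,0,-12,0,0,0,74],[0,0,-20,0,0,0,74],[0,0,-25,0,0,0,74],[0,0,-25,0,0,0,74],[0,0,-25,0,0,0,74],[0,0,-20,0,0,0,74],[0,0,0,0,0,0,74],[0,30,0,0,0,0,74],[0,35,0,0,0,0,74],[0,35,0,0,0,0,74],[0,35,0,0,0,0,74],[0,35,0,0,0,0,74],[0,35,0,0,0,0,74],[0,35,0,0,0,0,74],[0,35,0,0,0,0,74]]]'

```text
time_s: 33.12
ee_pos: [0.495, 0.0773, 0.1618]
eef_rot: [-3.142, -0.0, -0.118]
force: [1.4, -0.2, 0.1]
grip_width: 0.0739
grip_force: 0.0
```

Emit:
carry_out --plan '[[[0,35,0,0,0,0,74],[0,35,0,0,0,0,74],[0,35,0,0,0,0,74],[0,35,0,0,0,0,74],[0,35,0,0,0,0,74],[0,35,0,0,0,0,74],[0,35,0,0,0,0,74],[0,20,0,0,0,0,74],[0,0,0,0,0,0,74],[0,0,0,0,0,0,74],[0,0,0,0,0,0,74]]]'

```text
time_s: 34.03
ee_pos: [0.4644, -0.1837, 0.1616]
eef_rot: [-3.141, 0.0, -0.118]
force: [0.2, 0.3, 0.6]
grip_width: 0.0745
grip_force: 0.0
```

```bash
python3 -c "
from h import *
c=optics.camera('top')['pixels'];s=optics.camera('side')['pixels']
f=lambda a:cv2.resize(a,(400,300),interpolation=cv2.INTER_CUBIC)
cv2.imwrite('pics/f.png',np.hstack([f(c[175:280,150:310]),f(s[190:350,180:390])])[:,:,::-1])"
```

```text
(no output)
```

View pics/f.png

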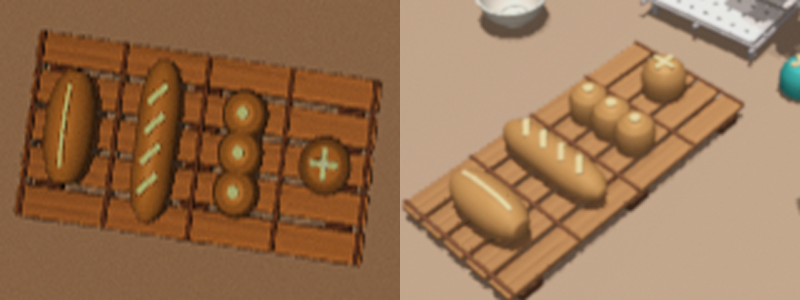

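All four stand upright in their places: oval (70,125), stick (156,140), triple (238,152), round (324,164) in the crop. This is the reverse of the starting order, and the arm is clear.

```bash
python3 -c "
from station import ctrl
print(ctrl.hand_in())"
```

```text
the job is handed in; nothing more can be done
None
```

The four breads are on the display rack in reverse order (oval, stick, triple, round from left to right), each upright in the middle of its place and let go, and the job was handed in at about 34 s.

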